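Plug the purple reagent cartridge into the sloping deck of the blood analyser

TASK

Take the purple reagent cartridge out of the grey storage block and plug it into the purple-framed socket in the sloping front deck of the white analyser. Keep hold of it until it is pushed fully home, its white flange flat on the deck, then let go. Leave the yellow and green cartridges, the tube rack, the stapler and the mouse where they are.

Things in the scene. Friction and masses are not known exactly. Their poses are not given: they have to be found in the camera images.
- cart_purple: Purple reagent cartridge, 72 mm tall. Origin: centre of the plug's underside, z up, x along the plug's long side. From the origin: black plug 36 x 24 mm, 0 to 28 mm (lowest 8 mm taper to 30 x 18); white flange 46 x 34 mm, 28 to 34 mm; purple grip block 30 x 24 mm (x, y), 34 to 72 mm. About 70 g. Stands in one hole of the storage block. Fits the socket either way round (half turn about z).
- purple_flange (a point): Centre of the underside of the purple cartridge's white flange, 28 mm above the cartridge's origin; axes as the cartridge's. It meets socket when the cartridge is home.
- cart_yellow: Yellow reagent cartridge, otherwise the same as the purple one, origin and axes too; stands in another hole of the storage block. Bystander.
- cart_green: Green reagent cartridge, otherwise the same as the purple one, origin and axes too; stands in another hole of the storage block. Bystander.
- socket (a point): Centre of the mouth of the socket, a hole 40 x 28 mm, 32 mm deep, in the white deck, 91 mm above the table, in a flush purple frame 64 x 52 mm. z points out of the hole, square to the deck, 25 degrees from vertical, leaning to the analyser's front; x up the slope along the hole's long side; y level. Nothing stands above the deck's plane; its edges are 60 mm or more away.
- analyser: White bench analyser, fixed, 260 x 240 x 134 mm. Origin: centre of its underside; front to -x, z up. Its deck rises at 25 degrees from 60 mm high at the front edge (x = -130 mm) to 130 mm at x = +20 mm; behind that the top is level. The socket is in the half of the deck towards +y, a flat dark screen in the other.
- rack: Grey storage block, fixed, 196 x 70 x 34 mm. Origin: centre of its underside; z up; x along its length. Three holes 40 x 28 mm and 30 mm deep at x = -62, 0 and +62 mm, long side along x; the cartridges' flanges rest on its top, so the cartridge origins are about 6 mm above the table.
- tube_rack: White rack 60 x 130 x 35 mm with ten blood tubes with purple caps standing in it, 96 mm tall with them. Origin: centre of the underside; long side along y. Bystander.
- stapler: Blue and black stapler, 110 x 30 x 39 mm, long side along x, origin at the centre of the underside. Bystander.
- mouse: Black cordless computer mouse, 100 x 58 x 35 mm, long side along x, origin at the centre of the underside. Bystander.

How it is judged:
By the outcome, as a careful person would: the job done as asked, in the order asked, and still so for the second after the job is handed in, with the robot touching nothing.
It also fails if it takes over 48 s, if anything falls off the work surface, if the arm or the gripper's body presses on something with over 40 N, if the wrist force passes 120 N, or if a joint passes its speed limit or range.

ROBOT

A 6-joint arm with a two-finger parallel gripper is mounted at the origin on the work surface. World frame = base frame: x ahead of the robot, y to its left, z up, the work surface at z = 0. Lengths are in mm, angles in rad, forces in N, time in s.
With the tool pointing down it reaches from about 350 to 875 mm from the base axis. Payload 4.2 kg.
Tool frame: the origin (TCP) lies midway between the tips of the shut fingers; the grasp point (between the pads) lies 19 mm behind it; y points along the fingers, x is the direction in which the jaws open and shut, and the axes are right-handed (so a half turn about y gives the same grasp; the last joint's range is limited). The gripper opens to 85 mm and grips with 20 to 120 N. Pads are 22 mm wide; open, the fingers measure 114 mm over their backs; the gripper's body (76 mm by 85 mm) begins 54 mm behind the grasp point. The pads swing forward as they close: fully open they stand 13 mm farther back than shut.
Start: joints at [-1.061, 0.385, 0.008, 0, -1.194, -0.259], TCP at [155.129, -605.421, 231.312] pointing down, gripper open.
Joint ranges: [-3.14, 3.14], [-1.21, 2.06], [-1.07, 1.41], [-3.16, 2.05], [-2.99, -0.16], [-3.1, 3.1]. Speed limits (rad/s): [2.79, 2.79, 3.14, 3.14, 3.14, 3.14].

INTERFACE

Orientations are given as a unit quaternion [x, y, z, w].
In Python, from bench import read_state, get_image, job_done gives the robot as it stands.
- The arm moves only by the tool play_rows, never from a script. Its argument "series" is a list of rows, each a list of 7 numbers: the shift along the tool's x, y, z in m, then the turn, a rotation vector about the tool's x, y, z in rad, then the finger opening in m, from 0 to 0.0854. In form: [[x, y, z, wx, wy, wz, claw], ...]. A call has 1 to 10 rows; each row shifts and turns the pose as measured when the row begins, along the tool's axes as they then stand; what a row does not reach is not made up. A row lasts 1/10 s, in which the tool goes at most 50 mm and 8.59 degrees, less where a joint would pass 70% of its speed; a pose out of reach is approached as far as the arm can. A call with a gripper value outside its range is refused whole. The fingers move at their own pace and stop on an object; the grip force is fixed at half the most. Time passes only in rows, so rows that do not move let the fingers close. It gives the time, the measured TCP pose, the force and the opening at its end, in the units of the state.
- read_state(): the state, without advancing time (a new reading comes with each control period).
- get_image(name): name is "scene" or "top" or "wrist"; returns a dict with "color" (480x640x3 uint8, red, green, blue), "intrinsics" (3x3 intrinsics, pixels), "origin" and "orientation" of the camera in the world. Camera axes: x right, y down, z forward; pixel columns grow to the right and rows downward; lengths in mm; the calibration is good to about 2 mm. The wrist camera is an equidistant fisheye: a pixel r from the principal point sees the ray r / f radians off the axis. A picture is of the moment at which its call begins. There is no depth.
- job_done(): hands the job in, once; it reports no verdict.
The state is a dict: "clock": time; "joints": joint angles; "joint_vel": joint speeds; "joint_efforts": joint torques, N m; "position": TCP position; "ee_rot": TCP orientation; "contact_force": force on the tool from outside, world axes, zero at the start; "wrist_torque": the same for the moment, N m; "gripper_width": finger opening in mm.
Only numpy, scipy, OpenCV 4.12 (cv2) and the standard library are available. Lean on these libraries where they do the work, as an engineer would, in place of code of your own. Each camera call takes 0.05 s, during which the arm holds its last target. There are 200 camera calls.

## Working session

There is one attempt and no reset: what is moved stays moved. The work goes in short steps, Python scripts to look and compute and a tool call to move; the robot and the scene stay as the last step left them, time stands still between calls to the robot, and variables do not carry over. Pictures are saved under pics/ and viewed, about 8 in all and at most 12, crops included, and the job is handed in when it is done.

Besides the shell and the picture viewer there is one more tool, called after "Emit:" in YAML: its name, and indented under it one key for each argument. play_rows: Moves the arm, as the interface text tells. Its arguments: {"type":"object","properties":{"series":{"type":"array","items":{"type":"array","items":{"type":"number"}}}},"required":["series"]}

```bash
mkdir -p pics; ls; python3 - <<'E'
from bench import *
import cv2
print(read_state())
for n in ("scene","top"):
    g=get_image(n); cv2.imwrite(f"pics/{n}0.png",g["color"][:,:,::-1])
    print(n,g["intrinsics"],g["origin"],g["orientation"])
E
```

```text
pics
{'clock': 0.0, 'joints': array([-1.06135298e+00,  3.85572101e-01,  6.59288240e-03, -5.48896468e-04,
       -1.19398940e+00, -2.58581651e-01]), 'joint_vel': array([-0.00141849, -0.00068776,  0.00054189,  0.00034651, -0.00104839,
        0.00097286]), 'joint_efforts': array([ 2.00949602e-03, -3.92289591e+01,  1.88401115e+01,  4.18608025e+00,
       -4.70734405e-03,  2.42428882e-05]), 'position': array([ 155.01663792, -604.84987421,  230.19190584]), 'ee_rot': array([ 0.43294061,  0.55904488, -0.55811269, -0.43421363]), 'contact_force': array([-0.30194076, -0.49380362, -0.67169701]), 'wrist_torque': array([-0.0340513 , -0.03469722, -0.02146852]), 'gripper_width': 85.31636329797607}
scene [[512.66533166   0.         325.570048  ]
 [  0.         512.66533166 240.78788366]
 [  0.           0.           1.        ]] [1019.45781669 -699.31467674  683.26330683] [ 0.85548882  0.25115005 -0.1372526  -0.43153709]
top [[494.61223765   0.         319.09324855]
 [  0.         494.61223765 238.16131974]
 [  0.           0.           1.        ]] [ 487.67737515  -24.25703075 1063.91699864] [-0.70593495  0.70693364 -0.02384399  0.03649861]
```

View pics/top0.png

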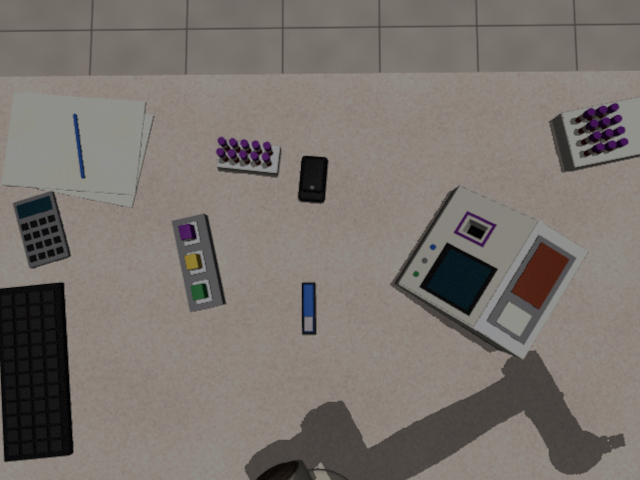

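View pics/scene0.png

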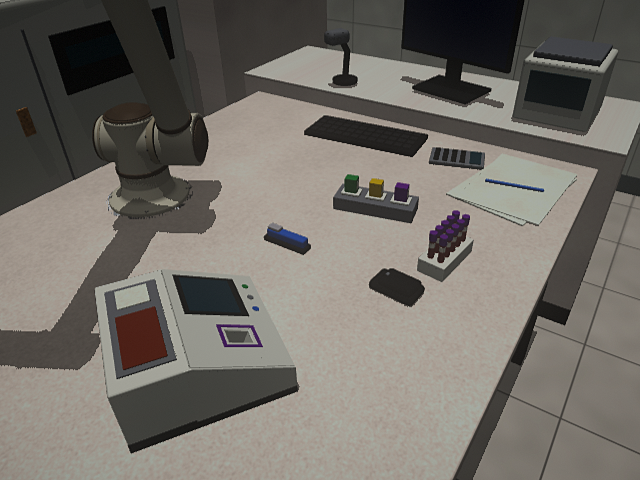

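The top view shows the purple cartridge at (188,232), with yellow and green below it, and the socket frame at (475,229). The analyser's front faces up-left. The tube rack is at (248,155), the mouse at (313,178) and the stapler at (308,308). Next I'll enlarge both areas.

```bash
python3 - <<'E'
import cv2,numpy as np
a=cv2.imread("pics/top0.png")
c=[cv2.resize(a[y:y+110,x:x+70*1],None,fx=5.4,fy=5.4,interpolation=cv2.INTER_CUBIC) for x,y in ((162,205),(440,180))]
cv2.imwrite("pics/crop1.png",np.hstack(c)); print(c[0].shape)
E
```

```text
(594, 378, 3)
```

View pics/crop1.png

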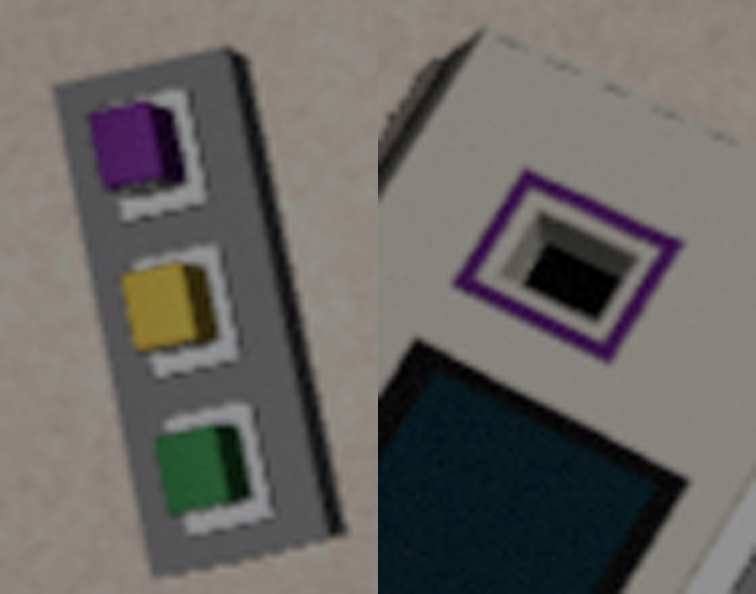

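```bash
cat > h.py <<'E'
import numpy as np
from scipy.spatial.transform import Rotation as R
from scipy.optimize import least_squares
def proj(P,g,fish=False):
    K=np.array(g["intrinsics"]); q=R.from_quat(g["orientation"]).inv().apply(np.atleast_2d(P)-g["origin"])
    if fish:
        r=np.hypot(q[:,0],q[:,1]); th=np.arctan2(r,q[:,2]); s=th/np.maximum(r,1e-9); q=np.c_[q[:,0]*s,q[:,1]*s,np.ones(len(q))]
    else: q=q/q[:,2:]
    return (q@K.T)[:,:2]
T25=R.from_euler('y',-25,degrees=True)
def place(model,p,z,tilt=False):   # p = x,y,yaw
    m=T25.apply(model) if tilt else model
    return R.from_euler('z',p[2]).apply(m)+[p[0],p[1],z]
def fit(model,px,g,p0,z,tilt=False,fish=False):
    s=least_squares(lambda p:(proj(place(model,p*[1,1,.01],z,tilt),g,fish)-px).ravel(),np.array(p0)*[1,1,100])
    p=s.x*[1,1,.01]; return p,s.fun.reshape(-1,2)
def rect(a,b,z=0): return np.array([[-a,b,z],[a,b,z],[a,-b,z],[-a,-b,z]])/[2,2,1]
E
python3 - <<'E'
from h import *; from bench import *
np.set_printoptions(precision=2,suppress=True)
g=get_image("top")
u=lambda pts,x,y: (np.array(pts)+.5)/5.4-.5+[x,y]
fr=u([(149,170),(306,242),(232,363),(77,285)],440,180)
# TL=low x,+y ; TR=+x,+y
p,r=fit(rect(64,52),fr,g,(550,-300,-2),91,True); print("socket",p,np.degrees(p[2]),r.round(1).tolist())
S=p
# rack local x pointing to purple (+): corners TL,TR at +x
rk=u([(55,87),(228,48),(330,535),(153,577)],162,205)
m=np.array([[98,35,34],[98,-35,34],[-98,-35,34],[-98,35,34]])
p,r=fit(m,rk,g,(450,250,0),0); print("rack",p,np.degrees(p[2]),r.round(1).tolist(), place(np.array([[62,0,0]]),p,0))
ca=u([(88,113),(155,101),(168,182),(105,190)],162,205)
m=np.array([[15,12,78],[15,-12,78],[-15,-12,78],[-15,12,78]])
p,r=fit(m,ca,g,(500,250,0),0); print("cart",p,np.degrees(p[2]),r.round(1).tolist())
g2=get_image("scene")
print(proj(place(rect(64,52),S,91,True),g2).round(0).tolist(), proj(place(m,p,0),g2).round(0).tolist())
w=get_image("wrist"); s=read_state(); print(w["intrinsics"],w["origin"],R.from_quat(w["orientation"]).as_matrix()); print(s["position"],R.from_quat(s["ee_rot"]).as_matrix())
E
```

```text
socket [ 589.29 -313.02   -2.14] -122.57195051060852 [[-0.2, -0.5], [0.4, 0.1], [0.2, 0.3], [-0.4, 0.1]]
rack [526.49 249.57   0.22] 12.779904789988441 [[-0.3, -0.4], [0.0, -0.6], [0.2, 0.6], [0.1, 0.3]] [[586.96 263.29   0.  ]]
cart [585.68 262.37   0.19] 10.685987920926122 [[0.5, 0.0], [-0.2, 0.0], [-0.1, -0.4], [-0.2, 0.3]]
[[262.0, 348.0], [223.0, 348.0], [214.0, 326.0], [252.0, 327.0]] [[408.0, 184.0], [406.0, 189.0], [393.0, 187.0], [396.0, 182.0]]
[[371.65   0.   316.37]
 [  0.   371.65 238.62]
 [  0.     0.     1.  ]] [  87.93 -623.26  373.55] [[-0.25  0.93  0.27]
 [ 0.97  0.24  0.07]
 [ 0.    0.28 -0.96]]
[ 155.06 -605.2   230.82] [[-0.25 -0.   -0.97]
 [ 0.97  0.   -0.25]
 [ 0.   -1.    0.  ]]
```

Emit:
play_rows:
  series:
    - [0.036,0,-0.032,0,0,0,0.085]
    - [0.036,0,-0.032,0,0,0,0.085]
    - [0.036,0,-0.032,0,0,0,0.085]
    - [0.036,0,-0.032,0,0,0,0.085]
    - [0.036,0,-0.032,0,0,0,0.085]
    - [0.036,0,-0.032,0,0,0,0.085]
    - [0.036,0,-0.032,0,0,0,0.085]
    - [0.036,0,-0.032,0,0,0,0.085]
    - [0.036,0,-0.032,0,0,0,0.085]
    - [0.036,0,-0.032,0,0,0,0.085]

```text
clock: 1.25
position: [381.4, -167.2, 229.2]
ee_rot: [0.437, 0.557, -0.555, -0.437]
contact_force: [2.1, -0.0, -0.6]
gripper_width: 85.1
```

Emit:
play_rows:
  series:
    - [0.0365,0,-0.0305,0,0,0,0.085]
    - [0.0365,0,-0.0305,0,0,0,0.085]
    - [0.0365,0,-0.0305,0,0,0,0.085]
    - [0.0365,0,-0.0305,0,0,0,0.085]
    - [0.0365,0,-0.0305,0,0,0,0.085]
    - [0.0365,0,-0.0305,0,0,0,0.085]
    - [0.0365,0,-0.0305,0,0,0,0.085]
    - [0.0365,0,-0.0305,0,0,0,0.085]
    - [0.0365,0,-0.0305,0,0,0,0.085]
    - [0.0365,0,-0.0305,0,0,0,0.085]

```text
clock: 2.25
position: [594.5, 280.7, 233.5]
ee_rot: [0.437, 0.56, -0.555, -0.434]
contact_force: [0.7, -0.0, 0.4]
gripper_width: 85.0
```

```bash
cat >> h.py <<'E'
def need(s,pos,rot):
    A=R.from_quat(s["ee_rot"]); return A.inv().apply(np.array(pos)-s["position"]), (A.inv()*rot).as_rotvec()
def cartrot(yaw): # tool over an upright cartridge: jaws along cart y, tool y down
    x=[-np.sin(yaw),np.cos(yaw),0]; y=[0,0,-1]; return R.from_matrix(np.c_[x,y,np.cross(x,y)])
E
python3 - <<'E'
from h import *; from bench import *; import cv2
np.set_printoptions(precision=3,suppress=True)
w=get_image("wrist"); s=read_state(); cv2.imwrite("pics/w1.png",w["color"][:,:,::-1])
print(s["clock"],s["position"],s["joints"],s["contact_force"]); print(need(s,[586,262.5,150],cartrot(0.2)))
np.save("w1.npy",{k:v for k,v in w.items() if k!="color"},allow_pickle=True)
m=np.array([[15,12,78],[15,-12,78],[-15,-12,78],[-15,12,78]])
print(proj(place(m,(586,262.5,.2),0),w,True))
E
```

```text
2.3 [597.61  286.9   231.535] [ 0.693  0.444  0.1    0.004 -1.217 -2.016] [5.884 4.792 2.535]
(array([-20.897,  81.317,  18.139]), array([0.011, 0.048, 0.002]))
[[311.899 220.398]
 [282.901 219.191]
 [283.813 183.247]
 [313.461 184.416]]
```

View pics/w1.png

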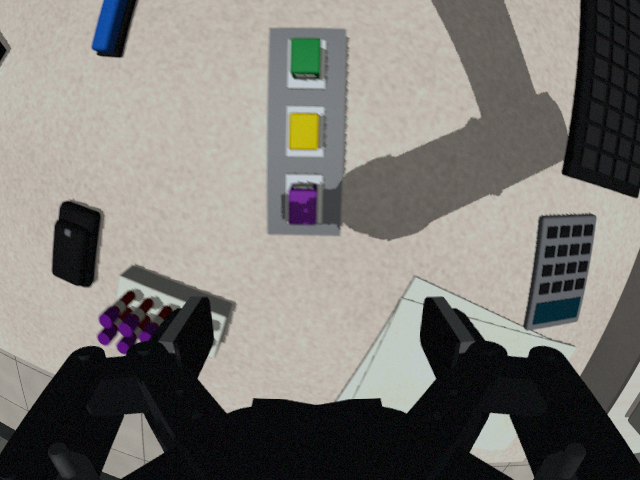

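Emit:
play_rows:
  series:
    - [-0.006,0.025,0.006,0,0.016,0,0.085]
    - [-0.006,0.025,0.006,0,0.016,0,0.085]
    - [-0.006,0.025,0.006,0,0.016,0,0.085]
    - [0,0,0,0,0,0,0.085]
    - [0,0,0,0,0,0,0.085]
    - [0,0,0,0,0,0,0.085]

```text
clock: 2.9
position: [586.9, 270.2, 153.1]
ee_rot: [0.449, 0.552, -0.545, -0.444]
contact_force: [-0.1, -0.2, -0.8]
gripper_width: 85.4
```

```bash
python3 - <<'E'
from h import *; from bench import *; import cv2
np.set_printoptions(precision=3,suppress=True)
w=get_image("wrist"); s=read_state(); 
print(s["clock"],s["position"],s["joint_vel"],s["contact_force"]); print(need(s,[586,262.5,150],cartrot(0.2)))
np.save("w2.npy",{k:v for k,v in w.items() if k!="color"},allow_pickle=True)
m=np.array([[15,12,78],[15,-12,78],[-15,-12,78],[-15,12,78]])
p=proj(place(m,(586,262.5,.2),0),w,True); print(p)
c=p.mean(0).astype(int); x0,y0=max(c[0]-66,0),max(c[1]-50,0); print(x0,y0)
cv2.imwrite("pics/w2.png",cv2.resize(w["color"][y0:y0+100,x0:x0+132,::-1],None,fx=6,fy=6,interpolation=cv2.INTER_CUBIC))
E
```

```text
2.95 [587.3   270.47  153.683] [-0.001 -0.005  0.006  0.     0.003 -0.003] [0.706 0.825 0.798]
(array([-7.546,  3.629,  2.942]), array([0.014, 0.005, 0.002]))
[[324.504 265.939]
 [286.202 265.735]
 [285.237 219.201]
 [325.066 219.328]]
239 192
```

View pics/w2.png

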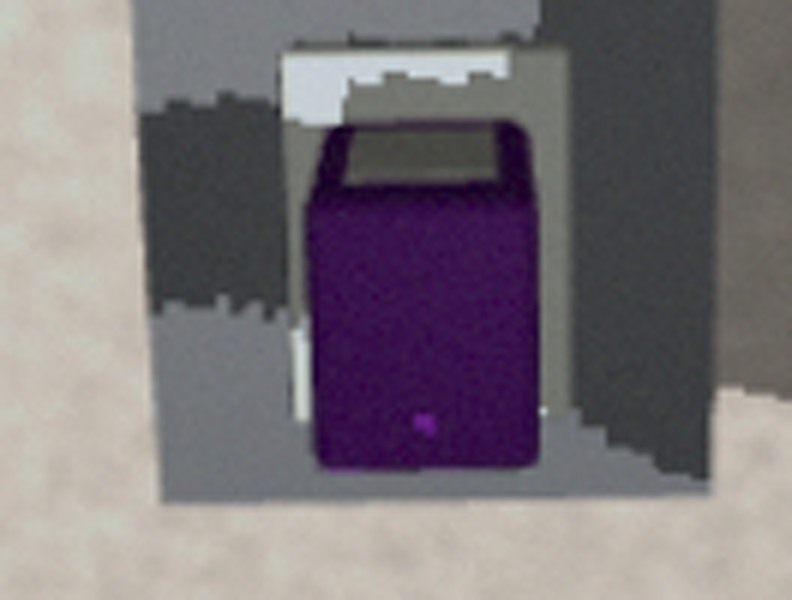

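```bash
python3 - <<'E'
from h import *; from bench import *
np.set_printoptions(precision=3,suppress=True)
w=np.load("w2.npy",allow_pickle=True).item()
u=lambda pts:(np.array(pts)+.5)/6-.5+[239,192]
m=np.array([[15,12,78],[15,-12,78],[-15,-12,78],[-15,12,78],[-23,-17,40],[-23,17,40]])
px=u([(541,468),(316,468),(306,196),(538,194),(282,50),(570,46)])
p,r=fit(m,px,w,(586,262,.2),0,fish=True); print(p,r.round(1).tolist())
m2=np.array([[98,35,34],[98,-35,34]]); p2,r2=fit(m2,u([(710,492),(160,502)]),w,(526,249,.2),0,fish=True); print(p2,r2.round(1).tolist(),place(np.array([[62,0,0]]),p2,0))
s=read_state(); print(need(s,[p[0],p[1],45],cartrot(p[2])))
E
```

```text
[588.341 265.582   0.219] [[0.2, 0.3], [-0.4, 0.8], [-0.5, -0.0], [0.5, -0.3], [-0.2, -0.4], [0.4, -0.5]]
[528.184 251.357   0.225] [[0.0, 0.0], [-0.0, 0.0]] [[588.624 265.177   0.   ]]
(array([ -5.2  , 108.664,   1.452]), array([ 0.014, -0.014,  0.002]))
```

Emit:
play_rows:
  series:
    - [-0.003,0.028,0.001,0.007,-0.007,0,0.085]
    - [-0.002,0.028,0,0.007,-0.007,0,0.085]
    - [0,0.028,0,0,0,0,0.085]
    - [0,0.015,0,0,0,0,0.085]
    - [0,0,0,0,0,0,0.085]
    - [0,0,0,0,0,0,0.085]

```text
clock: 3.55
position: [595.9, 270.9, 63.1]
ee_rot: [0.443, 0.56, -0.544, -0.44]
contact_force: [-0.4, 1.2, 0.8]
gripper_width: 85.1
```

```bash
python3 - <<'E'
from h import *; from bench import *
np.set_printoptions(precision=3,suppress=True)
s=read_state(); print(s["position"],s["contact_force"],need(s,[588.3,265.5,44],cartrot(.22)))
E
```

```text
[595.857 270.875  63.127] [-0.413  1.212  0.794] (array([-3.76 , 18.911,  8.949]), array([0.021, 0.002, 0.01 ]))
```

Emit:
play_rows:
  series:
    - [-0.002,0.004,0.005,0.01,0,0.005,0.085]
    - [-0.002,0.005,0.004,0.01,0,0.005,0.085]
    - [0,0.005,0,0,0,0,0.085]
    - [0,0.005,0,0,0,0,0.085]
    - [0,0,0,0,0,0,0.085]

```text
clock: 4.05
position: [589.7, 266.3, 47.5]
ee_rot: [0.442, 0.555, -0.55, -0.44]
contact_force: [-0.4, -0.6, -0.7]
gripper_width: 85.2
```

```bash
python3 - <<'E'
from h import *; from bench import *
np.set_printoptions(precision=3,suppress=True)
s=read_state(); print(s["position"],s["contact_force"],need(s,[588.3,265.5,44],cartrot(.22)))
E
```

```text
[589.671 266.283  47.478] [-0.393 -0.636 -0.732] (array([-0.467,  3.466,  1.533]), array([0.007, 0.003, 0.002]))
```

Emit:
play_rows:
  series:
    - [-0.0005,0.003,0.0015,0.007,0.003,0,0.085]
    - [0,0,0,0,0,0,0.02]
    - [0,0,0,0,0,0,0.02]
    - [0,0,0,0,0,0,0.02]
    - [0,0,0,0,0,0,0.02]
    - [0,0,0,0,0,0,0.02]
    - [0,0,0,0,0,0,0.02]
    - [0,0,0,0,0,0,0.02]

```text
clock: 4.85
position: [588.6, 265.7, 44.4]
ee_rot: [0.442, 0.552, -0.551, -0.443]
contact_force: [-0.0, 0.1, -0.5]
gripper_width: 23.0
```

```bash
python3 - <<'E'
from h import *; from bench import *
np.set_printoptions(precision=3,suppress=True)
s=read_state(); print(s["position"],s["gripper_width"],s["contact_force"],need(s,[588.3,265.5,44],cartrot(.22)))
E
```

```text
[588.606 265.653  44.389] 23.010890429894935 [-0.044  0.069 -0.497] (array([-0.083,  0.389,  0.332]), array([ 0.   , -0.   ,  0.002]))
```

Emit:
play_rows:
  series:
    - [0,-0.006,0,0,0,0,0.01]
    - [0,-0.008,0,0,0,0,0.01]
    - [0,-0.008,0,0,0,0,0.01]
    - [0,-0.008,0,0,0,0,0.01]
    - [0,-0.01,0,0,0,0,0.01]
    - [0,-0.03,0,0,0,0,0.01]
    - [0,-0.04,0,0,0,0,0.01]
    - [0,-0.04,0,0,0,0,0.01]
    - [0,-0.04,0,0,0,0,0.01]
    - [0,0,0,0,0,0,0.01]

```text
clock: 5.85
position: [588.5, 264.4, 247.2]
ee_rot: [0.442, 0.552, -0.551, -0.442]
contact_force: [0.5, -0.1, -0.7]
gripper_width: 23.4
```

```bash
cat >> h.py <<'E'
def sockrot(yaw):
    M=(R.from_euler('z',yaw)*T25).as_matrix(); return R.from_matrix(np.c_[-M[:,1],-M[:,2],M[:,0]])
E
python3 - <<'E'
from h import *; from bench import *
np.set_printoptions(precision=3,suppress=True)
s=read_state(); print(s["position"],s["gripper_width"],s["contact_force"],s["joints"])
yaw=-2.14; M=(R.from_euler('z',yaw)*T25).as_matrix(); T=np.array([589.3,-313,91])+150*M[:,2]
print(M[:,2],T,need(s,T,sockrot(yaw)))
E
```

```text
[588.456 264.398 247.247] 23.376156899176532 [ 0.492 -0.078 -0.736] [ 0.672  0.409  0.086 -0.001 -1.247 -2.023]
[0.228 0.356 0.906] [ 623.466 -259.602  226.946] (array([-519.101,   19.489,   79.805]), array([ 0.415, -0.769,  0.172]))
```

Emit:
play_rows:
  series:
    - [-0.03,0,0.004,0,0,0,0.01]
    - [-0.045,0,0.008,0,0,0,0.01]
    - [-0.048,0,0.008,0,0,0,0.01]
    - [-0.048,0,0.008,0,0,0,0.01]
    - [-0.048,0,0.008,0,0,0,0.01]
    - [-0.048,0,0.008,0,0,0,0.01]
    - [-0.048,0,0.008,0,0,0,0.01]
    - [-0.048,0,0.008,0,0,0,0.01]
    - [-0.048,0,0.008,0,0,0,0.01]
    - [-0.04,0,0.006,0,0,0,0.01]

```text
clock: 6.85
position: [615.4, -200.0, 252.8]
ee_rot: [0.441, 0.559, -0.549, -0.437]
contact_force: [1.3, -0.3, -0.0]
gripper_width: 23.4
```

Emit:
play_rows:
  series:
    - [0,0,0,0.0415,-0.077,0.017,0.01]
    - [0,0,0,0.0415,-0.077,0.017,0.01]
    - [0,0,0,0.0415,-0.077,0.017,0.01]
    - [0,0,0,0.0415,-0.077,0.017,0.01]
    - [0,0,0,0.0415,-0.077,0.017,0.01]
    - [0,0,0,0.0415,-0.077,0.017,0.01]
    - [0,0,0,0.0415,-0.077,0.017,0.01]
    - [0,0,0,0.0415,-0.077,0.017,0.01]
    - [0,0,0,0.0415,-0.077,0.017,0.01]
    - [0,0,0,0,0,0,0.01]

```text
clock: 7.85
position: [612.2, -209.1, 255.6]
ee_rot: [-0.176, -0.526, 0.793, 0.25]
contact_force: [-0.7, -0.4, -0.6]
gripper_width: 23.3
```

```bash
cat > n.py <<'E'
from h import *; from bench import *
import sys
np.set_printoptions(precision=4,suppress=True)
def sock(sx,sy,yaw,h):
    M=(R.from_euler('z',yaw)*T25).as_matrix(); s=read_state(); T=np.array([sx,sy,91])+h*M[:,2]
    print(s["clock"],s["position"],s["gripper_width"],s["contact_force"],s["wrist_torque"],s["joints"]); d=need(s,T,sockrot(yaw)); print("need",d[0]/1000,d[1])
    print("height over mouth",(s["position"]-[sx,sy,91])@M[:,2])
if __name__=="__main__": sock(*map(float,sys.argv[1:]))
E
python3 n.py 589.3 -313 -2.14 150
```

```text
7.85 [ 612.2351 -209.1495  255.5752] 23.33272176760712 [-0.6913 -0.4335 -0.5631] [ 0.7559 -0.4555  0.0266] [ 0.0567  0.4852  0.0563  0.3183 -1.3951 -0.7776]
need [-0.0381  0.0402  0.0206] [ 0.0416 -0.0542  0.007 ]
height over mouth 191.34894081017114
```

Emit:
play_rows:
  series:
    - [-0.013,0.012,0.007,0.02,-0.027,0.003,0.01]
    - [-0.013,0.012,0.007,0.02,-0.027,0.003,0.01]
    - [-0.012,0.012,0.006,0,0,0,0.01]
    - [0,0,0,0,0,0,0.01]
    - [0,0,0,0,0,0,0.01]

```text
clock: 8.35
position: [626.0, -259.5, 232.2]
ee_rot: [-0.155, -0.518, 0.807, 0.238]
contact_force: [0.1, -1.1, -1.5]
gripper_width: 23.4
```

```bash
python3 n.py 589.3 -313 -2.14 150; python3 - <<'E'
from h import *; from bench import *; import cv2
w=get_image("wrist"); cv2.imwrite("pics/w3.png",w["color"][:,:,::-1])
np.save("w3.npy",{k:v for k,v in w.items() if k!="color"},allow_pickle=True)
print(proj(place(rect(64,52),(589.3,-313,-2.14),91,True),w,True).round(1))
E
```

```text
8.35 [ 626.034  -259.5349  232.2255] 23.380278959797064 [ 0.1292 -1.0808 -1.5198] [ 0.7937 -0.4721 -0.034 ] [-0.009   0.5436  0.07    0.3695 -1.35   -0.696 ]
need [ 0.0021  0.0054 -0.0009] [ 0.0078 -0.0079 -0.0007]
height over mouth 155.3935198896532
[[290.6 256.3]
 [288.5 181.3]
 [352.9 180.8]
 [351.7 255.8]]
```

View pics/w3.png

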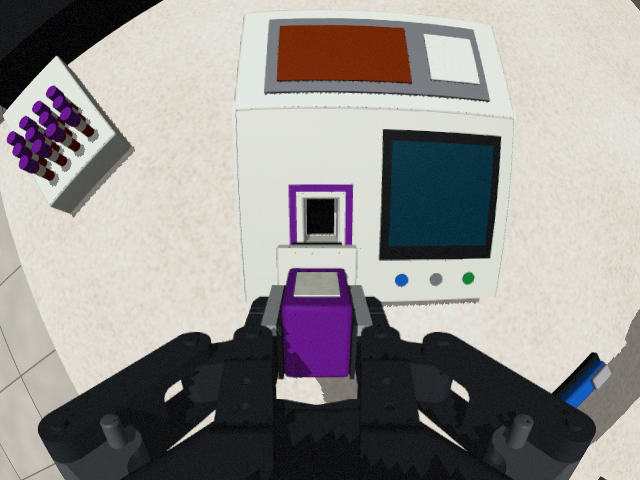

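The wrist view shows the held cartridge with its flange top edge at row ~246. Above it is the socket frame, with top corners at about (289,185) and (353,185). I'll crop in closer.

```bash
python3 - <<'E'
import cv2
a=cv2.imread("pics/w3.png"); cv2.imwrite("pics/w3c.png",cv2.resize(a[178:278,260:380],None,fx=6,fy=6,interpolation=cv2.INTER_CUBIC))
E
```

```text
(no output)
```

View pics/w3c.png

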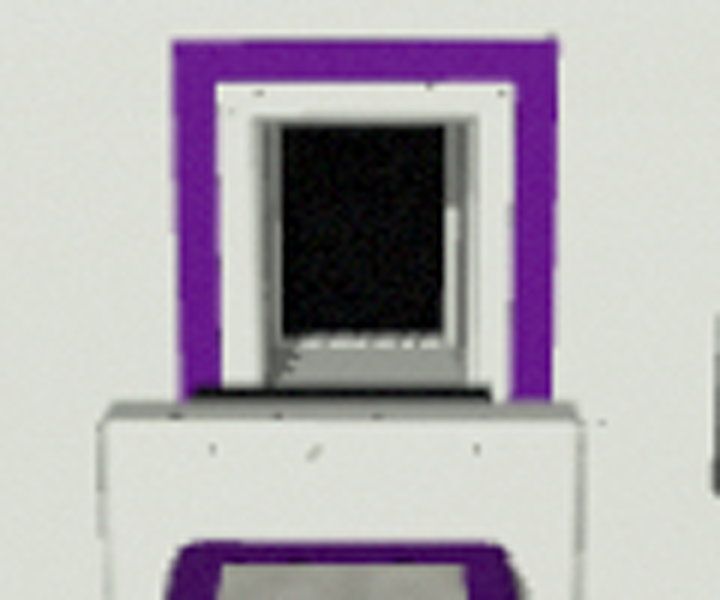

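```bash
python3 - <<'E'
from h import *; from bench import *
np.set_printoptions(precision=3,suppress=True)
w=np.load("w3.npy",allow_pickle=True).item(); s=read_state(); A=R.from_quat(s["ee_rot"])
u=lambda pts:(np.array(pts)+.5)/6-.5+[260,178]
m=np.array([[32,26,0],[32,-26,0],[20,14,0],[20,-14,0]])
p,r=fit(m,u([(172,40),(557,40),(252,118),(477,118)]),w,(589,-313,-2.14),91,True,True); print("sock",p,r.round(1).tolist())
# flange corners in tool frame: top back L/R, bottom back L/R ; left = -x tool
px=u([(100,420),(583,420),(113,403),(577,403)])
f=np.array([[-17,4.4,23],[17,4.4,23],[-17,10.4,23],[17,10.4,23]],float)
def pr(q): 
    v=R.from_euler('y',q[3]).apply(f)+q[:3]; return proj(A.apply(v)+s["position"],w,True)
print(pr([0]*4),px)
for fixdepth in (0,1):
    l=least_squares(lambda q:(pr(q*[1,1-fixdepth,1,.01])-px).ravel(),[0,0,0,0]); print(l.x,l.fun.round(1))
E
```

```text
sock [ 590.882 -311.549   -2.147] [[-0.2, -0.8], [0.2, -0.8], [1.5, 0.8], [-1.5, 0.8]]
[[279.483 249.299]
 [360.706 249.283]
 [280.809 245.061]
 [359.156 245.05 ]] [[276.25  247.583]
 [356.75  247.583]
 [278.417 244.75 ]
 [355.75  244.75 ]]
[-1.398  1.929 -0.148  0.004] [ 0.4  0.6  0.2  0.6 -0.4 -0.7 -0.2 -0.7]
[ -1.397 -10.07    0.448   0.004] [-0.1  0.7  0.7  0.7 -0.8 -0.7  0.2 -0.7]
```

```bash
python3 - <<'E'
from h import *; from bench import *
np.set_printoptions(precision=3,suppress=True)
w=np.load("w3.npy",allow_pickle=True).item()
u=lambda pts:(np.array(pts)+.5)/6-.5+[260,178]
m=np.array([[32,26,0],[32,-26,0],[21.2,15.2,0],[21.2,-15.2,0]])
p,r=fit(m,u([(172,40),(557,40),(252,118),(477,118)]),w,(589,-313,-2.14),91,True,True); print("sock",p,r.round(1).tolist())
A=sockrot(p[2]); t=np.array([p[0],p[1],91])-A.apply([-1.4,0,0]); print("target at mouth",t)
# slide along deck normal so z=91 in n.py's convention
E
python3 n.py 591 -312 -2.147 50
```

```text
sock [ 591.212 -311.042   -2.147] [[-0.2, -0.0], [0.2, -0.0], [-0.0, 0.0], [0.0, 0.0]]
target at mouth [ 590.038 -310.279   91.   ]
8.4 [ 625.8661 -259.4757  232.0754] 23.418563938160627 [-0.3447  0.4056 -1.2102] [ 0.7753 -0.476   0.0192] [-0.0089  0.5436  0.0696  0.3693 -1.3501 -0.6959]
need [ 0.001   0.1045 -0.0017] [ 0.0077 -0.0013 -0.0033]
height over mouth 154.49967081202635
```

Emit:
play_rows:
  series:
    - [0,0.02,0,0.004,0,-0.002,0.01]
    - [0,0.025,0,0.004,0,-0.001,0.01]
    - [0,0.025,0,0,0,0,0.01]
    - [0,0.015,0,0,0,0,0.01]
    - [0,0,0,0,0,0,0.01]
    - [0,0,0,0,0,0,0.01]

```text
clock: 9.0
position: [608.7, -288.7, 158.2]
ee_rot: [-0.158, -0.516, 0.808, 0.237]
contact_force: [0.7, 0.2, -0.3]
gripper_width: 23.3
```

```bash
python3 n.py 590 -310.3 -2.147 50
```

```text
9.0 [ 608.6695 -288.6932  158.1533] 23.26576811719543 [ 0.6726  0.1889 -0.3341] [ 0.7745 -0.4954 -0.0305] [-0.0537  0.5782 -0.0726  0.4091 -1.1685 -0.7362]
need [ 0.0041  0.0228 -0.0026] [ 0.0062 -0.0065 -0.0094]
height over mouth 72.81745774252902
```

Emit:
play_rows:
  series:
    - [0.002,0.004,-0.001,0.003,-0.003,-0.004,0.01]
    - [0.002,0.006,-0.0015,0.003,-0.003,-0.005,0.01]
    - [0,0.006,0,0,0,0,0.01]
    - [0,0.005,0,0,0,0,0.01]
    - [0,0,0,0,0,0,0.01]

```text
clock: 9.5
position: [603.9, -291.0, 139.9]
ee_rot: [-0.155, -0.516, 0.809, 0.237]
contact_force: [-0.1, -0.2, -1.1]
gripper_width: 23.1
```

```bash
python3 n.py 590 -310.3 -2.147 50; python3 - <<'E'
from h import *; from bench import *; import cv2
w=get_image("wrist"); cv2.imwrite("pics/w4c.png",cv2.resize(w["color"][178:278,260:380,::-1],None,fx=6,fy=6,interpolation=cv2.INTER_CUBIC))
np.save("w4.npy",{k:v for k,v in w.items() if k!="color"},allow_pickle=True)
u=lambda q:(q-[260,178]+.5)*6-.5
print(u(proj(place(np.array([[32,26,0],[32,-26,0],[21.2,15.2,0],[21.2,-15.2,0]]),(591.2,-311,-2.147),91,True),w,True)).round(0))
E
```

```text
9.5 [ 603.8503 -291.0278  139.8853] 23.11678942922152 [-0.1478 -0.2131 -1.0688] [ 0.79   -0.5049 -0.0112] [-0.058   0.5902 -0.1038  0.4183 -1.1324 -0.7463]
need [0.0011 0.0043 0.0008] [ 0.0028 -0.0008 -0.0059]
height over mouth 54.32404254010726
[[ 69. 156.]
 [644. 157.]
 [190. 272.]
 [523. 272.]]
```

View pics/w4c.png

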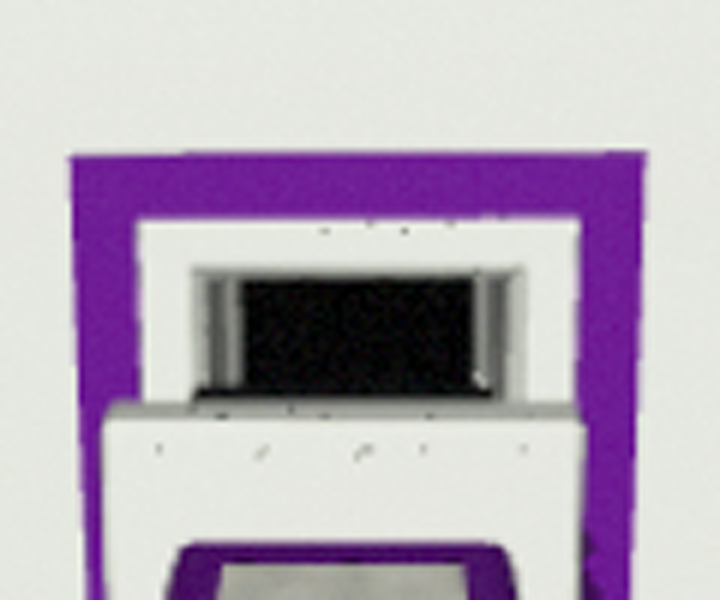

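Emit:
play_rows:
  series:
    - [0.0006,0.003,0.0006,0.0015,0,-0.003,0.01]
    - [0.0005,0.004,0.0002,0.0013,0,-0.003,0.01]
    - [0,0.004,0,0,0,0,0.01]
    - [0,0.003,0,0,0,0,0.01]
    - [0,0,0,0,0,0,0.01]

```text
clock: 10.05
position: [599.5, -296.7, 127.1]
ee_rot: [-0.153, -0.515, 0.809, 0.24]
contact_force: [0.0, 0.4, -0.9]
gripper_width: 23.0
```

```bash
python3 n.py 590 -310.3 -2.147 30
```

```text
10.05 [ 599.4754 -296.6511  127.0705] 22.975182267192388 [ 0.0487  0.3948 -0.9034] [ 0.745  -0.4876 -0.003 ] [-0.0676  0.6009 -0.1221  0.4252 -1.1088 -0.7518]
need [ 0.0005  0.0097 -0.0002] [ 0.0001 -0.0012 -0.0005]
height over mouth 39.70969773555633
```

Aligned to within 0.5 mm and 0.1°. Next I'll insert slowly.

Emit:
play_rows:
  series:
    - [0.0005,0.003,0,0,0,0,0.01]
    - [0,0.003,0,0,0,0,0.01]
    - [0,0.003,0,0,0,0,0.01]
    - [0,0.002,0,0,0,0,0.01]
    - [0,0,0,0,0,0,0.01]

```text
clock: 10.55
position: [596.3, -300.6, 116.2]
ee_rot: [-0.153, -0.515, 0.809, 0.24]
contact_force: [0.5, 0.4, -0.3]
gripper_width: 23.6
```

```bash
python3 n.py 590 -310.3 -2.147 20
```

```text
10.55 [ 596.2945 -300.638   116.2109] 23.57961785280947 [ 0.5037  0.3992 -0.2725] [ 0.817  -0.4699  0.0103] [-0.0745  0.6083 -0.1409  0.4332 -1.0829 -0.7587]
need [ 0.      0.0077 -0.0002] [ 0.     -0.0012 -0.0005]
height over mouth 27.722207887431175
```

Emit:
play_rows:
  series:
    - [0,0.003,0,0,0,0,0.01]
    - [0,0.003,0,0,0,0,0.01]
    - [0,0.002,0,0,0,0,0.01]
    - [0,0.002,0,0,0,0,0.01]
    - [0,0,0,0,0,0,0.01]

```text
clock: 11.05
position: [593.9, -304.5, 106.4]
ee_rot: [-0.153, -0.515, 0.809, 0.24]
contact_force: [0.5, 0.2, -1.3]
gripper_width: 22.9
```

```bash
python3 n.py 590 -310.3 -2.147 10.4
```

```text
11.05 [ 593.8947 -304.5041  106.4256] 22.911364352516536 [ 0.5307  0.2005 -1.2701] [ 0.8313 -0.5502  0.0329] [-0.0812  0.6161 -0.156   0.4408 -1.0599 -0.7649]
need [ 0.0001  0.0065 -0.0002] [ 0.0001 -0.0012 -0.0008]
height over mouth 16.931090743463614
```

Emit:
play_rows:
  series:
    - [0,0.002,0,0,0,0,0.01]
    - [0,0.002,0,0,0,0,0.01]
    - [0,0.001,0,0,0,0,0.01]
    - [0,0.001,0,0,0,0,0.01]

```text
clock: 11.45
position: [592.7, -306.8, 100.8]
ee_rot: [-0.154, -0.515, 0.809, 0.239]
contact_force: [-0.3, -0.2, 0.1]
gripper_width: 23.3
```

```bash
python3 n.py 590 -310.3 -2.147 10.4
```

```text
11.45 [ 592.6661 -306.8104  100.8041] 23.266230699984476 [-0.3213 -0.2248  0.0977] [ 0.8045 -0.5842 -0.009 ] [-0.0852  0.6207 -0.1646  0.4457 -1.0462 -0.7686]
need [ 0.0003  0.0003 -0.0002] [ 0.0003 -0.0013 -0.0014]
height over mouth 10.736092696008217
```

Emit:
play_rows:
  series:
    - [0,0.001,0,0,0,0,0.01]
    - [0,0.001,0,0,0,0,0.01]
    - [0,0.001,0,0,0,0,0.01]

```text
clock: 11.75
position: [592.5, -307.2, 99.9]
ee_rot: [-0.154, -0.515, 0.809, 0.239]
contact_force: [-0.2, 5.2, 4.1]
gripper_width: 23.1
```

```bash
python3 n.py 590 -310.3 -2.147 10.4
```

```text
11.75 [ 592.5276 -307.173    99.9449] 23.14709361474645 [-0.2373  5.2058  4.1385] [ 1.425   0.1517 -0.457 ] [-0.0855  0.621  -0.1673  0.4481 -1.0426 -0.7706]
need [ 0.0004 -0.0006 -0.0002] [-0.0002 -0.0012 -0.0028]
height over mouth 9.7969890738302
```

Emit:
play_rows:
  series:
    - [0,0.002,0,0,0,0,0.01]
    - [0,0.003,0,0,0,0,0.01]
    - [0,0.003,0,0,0,0,0.01]

```text
clock: 12.05
position: [592.5, -307.3, 100.0]
ee_rot: [-0.155, -0.514, 0.81, 0.237]
contact_force: [-2.3, 10.1, 11.3]
gripper_width: 23.5
```

```bash
python3 n.py 590 -310.3 -2.147 10.4;  python3 - <<'E'
from h import *; from bench import *; import cv2
w=get_image("wrist")["color"][:,:,::-1]; t=get_image("scene")["color"][:,:,::-1]
cv2.imwrite("pics/w5.png",np.hstack([cv2.resize(w[200:320,260:380],(400,400),interpolation=cv2.INTER_CUBIC),cv2.resize(t[280:380,190:290],(400,400),interpolation=cv2.INTER_CUBIC)]))
E
```

```text
12.05 [ 592.5276 -307.2526   99.9621] 23.54928138585056 [-2.3347 10.0523 11.2919] [ 2.4165  1.1333 -1.1074] [-0.0848  0.6191 -0.1732  0.454  -1.0365 -0.7759]
need [ 0.0005 -0.0006 -0.0002] [-0.0014 -0.0013 -0.0079]
height over mouth 9.7843603388558
```

View pics/w5.png

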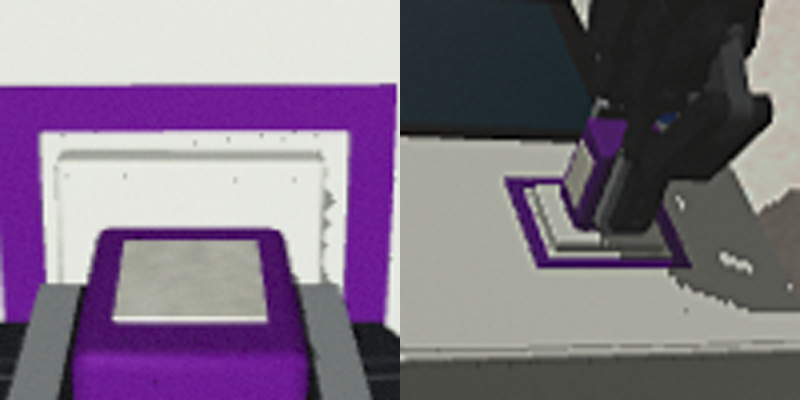

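The flange sits centred inside the frame and appears to touch the deck. I'll take out the small 0.5° twist, press once more and then release.

Emit:
play_rows:
  series:
    - [0,-0.001,0,0,0,0,0.01]
    - [0,0,0,0,0,-0.006,0.01]
    - [0.0003,0.002,0,0,0,-0.002,0.01]
    - [0,0.003,0,0,0,0,0.01]
    - [0,0.003,0,0,0,0,0.01]

```text
clock: 12.65
position: [593.0, -307.1, 99.7]
ee_rot: [-0.154, -0.514, 0.81, 0.238]
contact_force: [-2.7, 12.3, 12.6]
gripper_width: 23.2
```

```bash
python3 n.py 590 -310.3 -2.147 10.4
```

```text
12.65 [ 592.9667 -307.1358   99.7342] 23.1983504496645 [-2.6787 12.3237 12.5792] [ 2.7595  1.3371 -1.2598] [-0.0848  0.6212 -0.1688  0.451  -1.0408 -0.7733]
need [ 0.0008 -0.0007  0.0002] [-0.0015 -0.0012 -0.0048]
height over mouth 9.720336725003207
```

Emit:
play_rows:
  series:
    - [0,0,0,0,0,0,0.01]
    - [0,0,0,0,0,0,0.05]
    - [0,0,0,0,0,0,0.06]
    - [0,0,0,0,0,0,0.06]
    - [0,0,0,0,0,0,0.06]
    - [0,0,0,0,0,0,0.06]

```text
clock: 13.25
position: [592.1, -308.5, 97.8]
ee_rot: [-0.154, -0.514, 0.809, 0.239]
contact_force: [-0.2, 0.0, 0.9]
gripper_width: 60.3
```

Emit:
play_rows:
  series:
    - [0,-0.005,0,0,0,0,0.06]
    - [0,-0.01,0,0,0,0,0.06]
    - [0,-0.015,0,0,0,0,0.06]
    - [0,-0.02,0,0,0,0,0.06]
    - [0,-0.03,0,0,0,0,0.06]
    - [0,-0.03,0,0,0,0,0.06]
    - [0,-0.03,0,0,0,0,0.06]
    - [0,0,0,0,0,0,0.06]
    - [0,0,0,0,0,0,0.06]

```text
clock: 14.15
position: [626.7, -254.9, 234.3]
ee_rot: [-0.154, -0.514, 0.809, 0.238]
contact_force: [-0.2, 0.2, 0.2]
gripper_width: 60.1
```

```bash
python3 n.py 590 -310.3 -2.147 150;  python3 - <<'E'
from h import *; from bench import *; import cv2
W=get_image("wrist"); w=W["color"][:,:,::-1]; t=get_image("scene")["color"][:,:,::-1]
np.save("w6.npy",{k:v for k,v in W.items() if k!="color"},allow_pickle=True)
c=proj([[591,-311,91]],W,True)[0].astype(int); print(c)
x,y=c[0]-50,c[1]-40; print(x,y); cv2.imwrite("pics/w6.png",np.hstack([cv2.resize(w[y:y+120,x:x+100],(500,600),interpolation=cv2.INTER_CUBIC),cv2.resize(t[290:390,200:250],(300,600),interpolation=cv2.INTER_CUBIC)]))
E
```

```text
14.15 [ 626.7006 -254.9051  234.2802] 60.1448179587302 [-0.1833  0.2003  0.2314] [ 0.7096 -0.4906  0.0019] [ 0.0002  0.5434  0.0707  0.3738 -1.3586 -0.705 ]
need [ 0.0006  0.0079 -0.0003] [-0.0003 -0.0017 -0.0043]
height over mouth 157.93763521167364
[318 219]
268 179
```

View pics/w6.png

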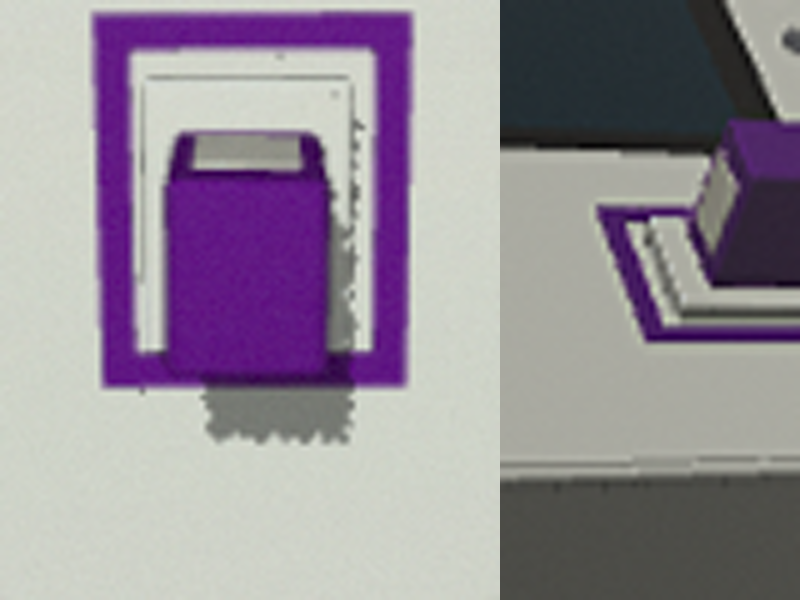

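The flange looks flat and centred in the frame. As a numerical check, I'll fit its height and tilt relative to the frame.

```bash
python3 - <<'E'
from h import *; from bench import *
np.set_printoptions(precision=2,suppress=True)
w=np.load("w6.npy",allow_pickle=True).item()
u=lambda pts:(np.array(pts)+.5)/5-.5+[268,179]
p,r=fit(np.array([[32,26,0],[32,-26,0],[-32,-26,0],[-32,26,0]]),u([(94,13),(412,13),(407,385),(104,386)]),w,(591,-311,-2.147),91,True,True); print(p,r.round(1).tolist())
m=np.array([[23,17,6],[23,-17,6],[15,12,44],[15,-12,44],[-15,-12,44],[-15,12,44]],float)
px=u([(144,77),(352,77),(168,177),(327,175),(328,375),(167,375)])
def f(q,full): 
    v=R.from_euler('zyx',[q[3]*.01,q[4]*.01*full,q[5]*.01*full]).apply(m)+q[:3]
    return (proj(place(v,p,91,True),w,True)-px).ravel()
for full in (0,1):
    l=least_squares(f,np.zeros(6),args=(full,)); print(l.x,"resid",l.fun.round(1))
E
```

```text
[ 590.83 -311.02   -2.14] [[-0.0, 0.1], [0.2, -0.2], [-0.1, -0.0], [-0.1, 0.0]]
[-1.66  1.06 -4.49 -0.39  0.    0.  ] resid [-0.1  0.3 -0.   0.3 -0.8 -0.2  0.8  0.2  0.1 -0.3 -0.  -0.2]
[-1.53  1.01 -5.32 -0.32 -0.99 -0.16] resid [-0.   0.1 -0.   0.1 -0.8  0.   0.7  0.4  0.1 -0.3  0.  -0.3]
```

```bash
python3 - <<'E'
from h import *; from bench import *; import cv2
a=cv2.imread("pics/top0.png").astype(int); b=get_image("top")["color"][:,:,::-1].astype(int)
for n,(x,y,X,Y) in dict(yellow=(180,247,212,275),green=(186,280,215,306),purplehole=(175,215,205,245),tubes=(214,134,284,178),stapler=(298,280,320,336),mouse=(296,152,330,204)).items():
    d=np.abs(a-b)[y:Y,x:X].max(2); print(n,d.mean().round(1),(d>40).sum())
s=read_state(); print(s["clock"],s["contact_force"],s["joint_vel"].round(3)); job_done()
E
```

```text
yellow 15.9 0
green 14.6 0
purplehole 32.1 280
tubes 24.3 478
stapler 57.9 679
mouse 84.7 1237
14.3 [-0.24473688 -0.09615915 -0.99509419] [-0.005  0.012 -0.015 -0.006  0.001 -0.001]
the job is handed in; nothing more can be done
```

```bash
python3 - <<'E'
from bench import *; import cv2
cv2.imwrite("pics/top9.png",get_image("top")["color"][:,:,::-1])
E
```

```text
the job is handed in; nothing more can be done
```

I moved the purple cartridge from the storage block into the analyser's purple-framed socket and pushed it against a firm stop. I then let go, backed off about 150 mm and handed the job in at 14.3 s.

**Checks that agreed**
- **Depth:** the cartridge stopped hard with the tool 9.7–9.8 mm above the socket mouth. From the grasp height I expected about 10.4 mm with the flange on the deck. Pressing harder, to about 18 N, moved it no further.
- **Flange:** after release, the wrist picture showed it inside the frame with no visible gap. The fitted tilt was about 0.6° or less, and the offset was within the hole's 2 mm clearance.
- **Bystander cartridges:** yellow and green look unchanged in the top view. The robot was touching nothing at the end.

**Checks that disagreed or were not settled**
- **Fitted height:** the same fit put the flange 4–5 mm below the deck, which is impossible. I relied on the hard stop instead, because height is weakly determined from that one view.
- **Sideways force:** the last push had about 8–9 N along the jaw direction, which I took to be friction or light contact with the hole wall.
- **Tube rack, stapler and mouse:** their areas of the top picture changed between start and end. I put this down to the arm or its shadow, since the path stayed well above or away from them and I saw no contact forces. I handed in before looking at that picture, and the camera was closed afterwards, so I could not confirm it.

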